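# Dial open the vial lockbox

### The arm

A 6-joint arm with a two-finger parallel gripper is mounted at the origin on the work surface. World frame = base frame: x ahead of the robot, y to its left, z up, the work surface at z = 0. Lengths are in m, angles in degrees, forces in N, time in s.
With the tool pointing down it reaches from about 0.3 to 0.875 m from the base axis. Payload 6.4 kg.
Tool frame: the origin (TCP) lies at the very end of the fingers, on their centre line; the grasp point (between the pads) lies 19 mm behind it; z points along the fingers, y is the direction in which the jaws open and shut (so a half turn about z gives the same grasp; the last joint's range is limited). The gripper opens to 85 mm and grips with 20 to 120 N. Pads are 22 mm wide; open, the fingers measure 114 mm over their backs; the gripper's body (76 mm by 85 mm) begins 54 mm behind the grasp point. The pads swing forward as they close: fully open they stand 13 mm farther back than shut.
Start: joints at [-76.106, 10.359, 92.074, -0, 77.567, -11.82], TCP at [0.25, -0.518, 0.231] pointing down, gripper open.
Joint ranges: [-171.53, 171.53], [-51.25, 118.39], [17.06, 147.69], [-65.23, 245.23], [0, 150.52], [-178.68, 178.68]. Speed limits (degrees/s): [147.25, 147.25, 172.46, 180, 180, 180].

### API

Orientations are given as a 3x3 rotation matrix whose columns are the frame's x, y, z axes.
In Python, from cell import bot gives the robot as it stands. The module is installed in compiled form; this text tells all that it offers.
- The arm moves only by the shell command python3 -m inch 'ROWS'. ROWS is JSON, a list that holds one entry, the list of rows, each a list of 7 numbers: the shift along the tool's x, y, z in m, then the turn, a rotation vector about the tool's x, y, z in rad, then the opening, from -1 (shut) to 1 (fully open), so that 0 is half open. A call has 1 to 20 rows; each row is the pose to reach, as a shift and turn from the pose commanded when the call began, along the tool's axes at that moment; what a row does not reach only later rows make up. A row lasts 1/10 s, in which the tool goes at most 50 mm and 8.59 degrees, less where a joint would pass 70% of its speed; a pose out of reach is approached as far as the arm can. A call with a gripper value outside its range is refused whole. The fingers move at their own pace and stop on an object; the grip force is fixed at half the most. Time passes only in rows, so rows that repeat a pose let the fingers close. It gives the time, the measured TCP pose, the force and the opening at its end, in the units of the state.
- bot.get_state(): the state, without advancing time (a new reading comes with each control period).
- bot.grab_frame(name): name is "scene" or "top" or "wrist"; returns a dict with "pixels" (384x512x3 uint8, blue, green, red), "mtx" (3x3 intrinsics, pixels), "R" (3x3) and "t" (3): a world point X has camera coordinates R X + t. Camera axes: x right, y down, z forward; pixel columns grow to the right and rows downward; lengths in m; the calibration is good to about 2 mm. A picture is of the moment at which its call begins. There is no depth.
- bot.finish_job(): hands the job in, once; it reports no verdict.
The state is a dict: "t": time; "qpos": joint angles; "qd": joint speeds; "joint_efforts": joint torques, N m; "eef_pos": TCP position; "ee_rot": TCP orientation; "contact_force": force on the tool from outside, world axes, zero at the start; "ft_torque": the same for the moment, N m; "finger_gap": opening from 0.0 (shut) to 1.0 (fully open).
Only numpy, scipy, OpenCV 4.12 (cv2) and the standard library are available. Lean on these libraries where they do the work, as an engineer would, in place of code of your own. Each camera call takes 0.05 s, during which the arm holds its last target.

### The job

Unlock the vial lockbox on the bench with its crank dial: turn clockwise, passing mark 8 at least twice, and stop at mark 8; then anticlockwise, passing mark 3 once and stopping at it the second time; then slowly clockwise until the spring bolt drops in and you feel the dial stop, within a mark or two of mark 10. Do not force the dial once the bolt is in, nor the hatch while it is locked. Then slide the hatch fully open by its handle, towards the side that mark 6 lies on, let go, and leave the things around the box where they are.

Things in the scene. Friction and masses are not known exactly. Their poses are not given: they have to be found in the camera images.
- lockbox: Grey steel box fixed to the bench, 220 mm (its x) by 320 mm (its y), deck 100 mm high. Origin: centre of the underside, z up. Its -x side roughly faces the robot. On the deck: the crank dial towards -y, the sliding hatch towards +y, the spring bolt between them.
- dial_axis (a point): Point on the dial's vertical axis at deck height (box x 0, y -75 mm). Around it a fixed flat ring, 116 mm across, has 12 black marks placed like a clock seen from above: mark 12 (double bar) lies from the axis towards the box's +x, mark 3 towards -y, mark 6 towards -x, mark 9 towards +y; 30 degrees apart.
- dial: Aluminium dial 86 mm across, top 112 mm above the bench, turns endlessly both ways. Origin on its axis at bench height; its x axis points to the crank knob, which is the pointer: the dial is at a mark when the knob points to it. Turning takes about 1 to 4 N at the knob. It drives two hidden wheels with nearly a turn (5.8 rad) of play each. Pressing over 12 N on the dropped bolt (about 14 N at the knob) breaks the lock.
- mark_8 (a point): Mark 8 on the ring, 53 mm from the dial axis. Clockwise with two full passes brings both hidden wheels along; stop within about 0.17 rad.
- mark_3 (a point): Mark 3 on the ring, 53 mm from the dial axis. Anticlockwise, one pass, then stop within about 0.17 rad: this sets the second wheel. Going too far here cannot be taken back: dial again from the beginning.
- mark_10 (a point): Mark 10 on the ring, 53 mm from the dial axis. On the last, clockwise movement the bolt drops in between 0.8 rad before and 0.6 rad after this mark (different each time), and the dial is stopped dead within 0.2 rad of turning after that.
- bolt: Flat steel bolt, 10 mm wide, on the deck at box x 0; slides along the box's y. Locked, its end stands between two keeper blocks on the hatch. When the combination is right and the dial reaches the catch, a 3 N spring draws it 10 mm towards the dial and the hatch is free. Its origin is the lockbox origin when locked.
- bolt_tip (a point): The hatch-side end of the bolt: at y +34 mm in the lockbox frame when locked, +24.5 mm when dropped in.
- crank_grip (a point): Middle of the crank knob: a black upright cylinder 18 mm in diameter, from 113 to 157 mm above the bench, 28 mm from the dial axis. It spins freely about itself, so it can be held with an unchanging tool direction while led round the circle. The point is 142 mm above the bench.
- hatch: Steel sliding hatch, 120 mm by 113 mm, 107 mm above the bench, over the vial compartment. It slides 70 mm along the box's -x to an end stop, needing about 2 N. Its origin coincides with the lockbox origin when closed and is 70 mm towards the box's -x when fully open.
- hatch_grip (a point): Grip point of the hatch's black handle, an upright bar 14 mm thick along the box's x, 50 mm long along its y, from 107 to 143 mm above the bench. The point is 131 mm above the bench, on the middle of the bar.
- carton: Blue reagent carton 130 x 75 x 60 mm, loose, to be left alone. Origin: centre of the underside.
- tube_rack: Aluminium tube rack 150 x 75 mm, 84 mm high with its tubes, loose, to be left alone. Origin: centre of the underside.
- dropper: Small white bottle, 40 mm in diameter, 85 mm high, loose, to be left alone. Origin: centre of the underside.

How it is judged:
By the outcome, as a careful person would: the job done as asked, in the order asked, and still so for the second after the job is handed in, with the robot touching nothing.
It also fails if it takes over 72 s, if anything falls off the work surface, if the arm or the gripper's body presses on something with over 40 N, if the wrist force passes 120 N, or if a joint passes its speed limit or range.

## Working session

There is one attempt and no reset: what is moved stays moved. The work goes in short steps, Python scripts to look and compute and a shell command to move; the robot and the scene stay as the last step left them, time stands still between calls to the robot, and variables do not carry over. Pictures are saved under pics/ and viewed, and the job is handed in when it is done.

```bash
mkdir -p pics; python3 - <<'E'
from cell import bot
import cv2,numpy as np
s=bot.get_state();print(s['t'],s['eef_pos'],s['ee_rot'],s['finger_gap'])
for n in("scene","top","wrist"):
    f=bot.grab_frame(n);cv2.imwrite(f"pics/{n}0.png",f['pixels']);print(n,f['mtx'],f['R'],f['t'])
    np.savez(f"pics/{n}0.npz",**{k:np.array(v) for k,v in f.items()})
E
ls
```

```text
0.0 [ 0.24936613 -0.51749717  0.23039299] [[ 9.00965751e-01  4.33890016e-01 -4.12515437e-04]
 [ 4.33890063e-01 -9.00964249e-01  1.68367250e-03]
 [ 3.58867027e-04 -1.69591761e-03 -9.99998498e-01]] 1.0006483926181613
scene [[378.86537416   0.         254.21720607]
 [  0.         378.86537416 193.63855245]
 [  0.           0.           1.        ]] [[-0.70946265  0.70465847 -0.01091782]
 [ 0.37038263  0.35963843 -0.85643267]
 [-0.59956606 -0.61165076 -0.51614329]] [ 0.41535269 -0.13656942  1.35196522]
top [[480.23192348   0.         259.72461072]
 [  0.         480.23192348 193.54863238]
 [  0.           0.           1.        ]] [[-0.00976828 -0.99993729 -0.00547762]
 [-0.98420383  0.01058267 -0.17672247]
 [ 0.17676935  0.00366482 -0.98424548]] [0.04981051 0.62118543 1.15381106]
wrist [[307.58474609   0.         257.0433778 ]
 [  0.         307.58474609 188.0203195 ]
 [  0.           0.           1.        ]] [[ 0.43411392 -0.90085656 -0.00160125]
 [-0.85309304 -0.41166695  0.32056604]
 [-0.2894432  -0.13779617 -0.94722482]] [-0.57476726 -0.04122426  0.38039608]
pics
```

View pics/top0.png

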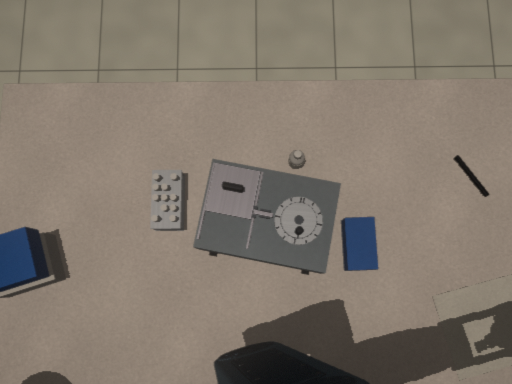

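View pics/scene0.png

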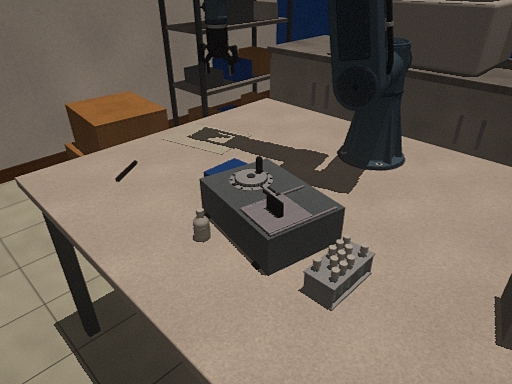

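```bash
python3 - <<'E'
import cv2
a=cv2.imread('pics/top0.png')
print(a.shape)
cv2.imwrite('pics/topc.png',cv2.resize(a[100:300,160:360],None,fx=3,fy=3,interpolation=cv2.INTER_CUBIC))
E
```

```text
(384, 512, 3)
```

View pics/topc.png

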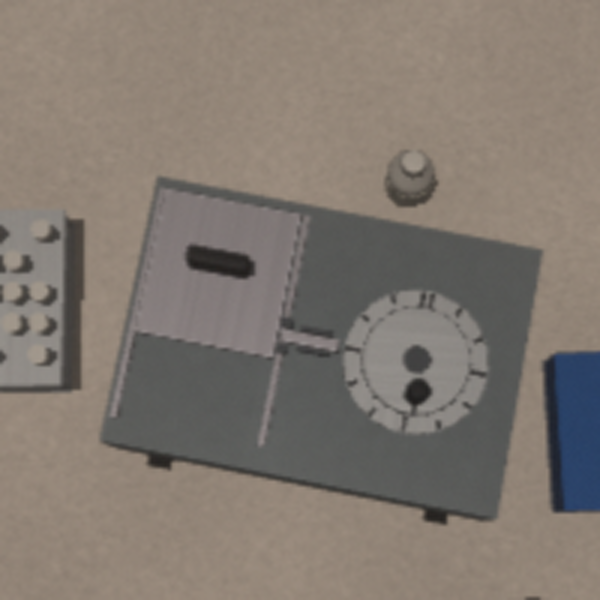

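```bash
cat > h.py <<'E'
import numpy as np,cv2
from scipy.optimize import least_squares
def ray(f,px,z):
    K,R,t=f['mtx'],f['R'],f['t']; d=R.T@np.linalg.solve(K,[px[0],px[1],1]); c=-R.T@t
    return c+d*(z-c[2])/d[2]
def proj(f,X):
    p=f['K'] if 'K' in f else f['mtx']; c=f['R']@np.asarray(X)+f['t']; q=p@c; return q[:2]/q[2]
E
python3 - <<'E'
from h import *
f=dict(np.load('pics/top0.npz'))
cr=lambda u,v:((u+.5)/3-.5+160,(v+.5)/3-.5+100)
C=[(158,178),(541,250),(495,520),(101,441)]
B=np.array([(.11,.16),(.11,-.16),(-.11,-.16),(-.11,.16)])
W=np.array([ray(f,cr(*c),.1)[:2] for c in C]); print(W)
def T(p,b): c,s=np.cos(p[2]),np.sin(p[2]); return np.array(b)@np.array([[c,s],[-s,c]])+p[:2]
r=least_squares(lambda p:(T(p,B)-W).ravel(),[.6,0,0]);p=r.x;print('pose',p,np.degrees(p[2]),r.fun)
print('dial',T(p,[0,-.075]), 'meas hub',ray(f,cr(417,359),.112))
k=ray(f,cr(418,391),.157);print('knob top',k, k[:2]-T(p,[0,-.075]))
d=k[:2]-T(p,[0,-.075]);print('knob ang in box',np.degrees(np.arctan2(d[1],d[0])-p[2]),np.hypot(*d))
print('hatch',T(p,[0,.0]),'handle top',ray(f,cr(220,259),.143))
for n,px,z in(('drop',cr(413,160),.085),('carton TL',cr(553,355),.06),('carton BL',cr(565,510),.06),('rackTR',cr(66,212),.06)):print(n,ray(f,px,z))
h=ray(f,cr(220,259),.143)[:2]-p[:2];c,s=np.cos(p[2]),np.sin(p[2]);print('handle in box',h@np.array([[c,-s],[s,c]]))
E
```

```text
[[ 0.70115458  0.15886218]
 [ 0.63762095 -0.15214094]
 [ 0.42215472 -0.1076264 ]
 [ 0.4870087   0.20242777]]
pose [ 0.56198474  0.02538065 -0.2033267 ] -11.649761547786932 [ 0.00087276  0.00101037 -0.00021076 -0.00139459 -0.00021259 -0.00148484
 -0.00044941  0.00186906]
dial [ 0.54684009 -0.04807437] meas hub [ 0.54831271 -0.04863096  0.112     ]
knob top [ 0.51835664 -0.04532174  0.157     ] [-0.02848345  0.00275263]
knob ang in box 186.12986611857735 0.028616143701168096
hatch [0.56198474 0.02538065] handle top [0.62456154 0.1054747  0.143     ]
drop [ 0.71802171 -0.05140469  0.085     ]
carton TL [ 0.55690838 -0.16525579  0.06      ]
carton BL [ 0.43010487 -0.16982755  0.06      ]
rackTR [0.68271093 0.24053136 0.06      ]
handle in box [0.04511446 0.09108018]
```

```bash
cat >> h.py <<'E'
P0=np.array([0.56198474,0.02538065,-0.2033267])
def Rz(a):
    c,s=np.cos(a),np.sin(a); return np.array([[c,-s,0],[s,c,0],[0,0,1]])
def b2w(b,p=P0): return Rz(p[2])@np.asarray(b,float)+[p[0],p[1],0]
def w2b(w,p=P0): return Rz(p[2]).T@(np.asarray(w,float)-[p[0],p[1],0])
def delta(s,Xw):
    from scipy.spatial.transform import Rotation as Ro
    R=np.array(s['ee_rot']); Rt=Rz(P0[2])@np.array([[0,1,0],[1,0,0],[0,0,-1.]])
    return np.r_[R.T@(np.asarray(Xw)-s['eef_pos']), Ro.from_matrix(R.T@Rt).as_rotvec()].round(4)
def knobstat(s):
    b=w2b(s['eef_pos'])-[0,-.075,0]; F=Rz(P0[2]).T@np.array(s['contact_force'])
    a=np.arctan2(b[1],b[0]); er=np.array([np.cos(a),np.sin(a)]); et=np.array([-er[1],er[0]])
    print('t',round(s['t'],2),'rel mm',(b*1e3).round(1),'ang',np.degrees(a).round(1),'mark',round((-np.degrees(a)/30)%12,2),'r',(np.hypot(b[0],b[1])*1e3).round(1),'Fbox',F.round(1),'Frad',(F[:2]@er).round(1),'Fccw',(F[:2]@et).round(1),'gap',round(s['finger_gap'],3))
E
python3 - <<'E'
from h import *
from cell import bot
s=bot.get_state()
print(delta(s,[.5184,-.0453,.2]))
E
```

```text
[ 4.473e-01 -3.088e-01  3.110e-02 -1.100e-03 -8.000e-04 -9.187e-01]
```

```bash
python3 -m inch '[[[0.04,-0.028,0,0,0,-0.09,0],[0.08,-0.056,0,0,0,-0.18,0],[0.12,-0.083,0,0,0,-0.27,0],[0.16,-0.11,0,0,0,-0.36,0],[0.2,-0.138,0,0,0,-0.45,0],[0.24,-0.166,0,0,0,-0.54,0],[0.28,-0.193,0,0,0,-0.63,0],[0.32,-0.221,0.005,0,0,-0.72,0],[0.36,-0.249,0.01,0,0,-0.81,0],[0.4,-0.276,0.02,0,0,-0.9187,0],[0.43,-0.297,0.025,0,0,-0.9187,0],[0.447,-0.309,0.031,0,0,-0.9187,0],[0.447,-0.309,0.031,0,0,-0.9187,0],[0.447,-0.309,0.031,0,0,-0.9187,0],[0.447,-0.309,0.031,0,0,-0.9187,0],[0.447,-0.309,0.031,0,0,-0.9187,0]]]'
python3 - <<'E'
from h import *
from cell import bot
s=bot.get_state();knobstat(s);print(delta(s,[.5184,-.0453,.125]))
f=bot.grab_frame('wrist');cv2.imwrite('pics/w1.png',f['pixels'])
np.savez("pics/w1.npz",**{k:np.array(v) for k,v in f.items()})
g=bot.grab_frame('scene');cv2.imwrite('pics/s1.png',cv2.resize(g['pixels'][120:280,180:380],None,fx=3,fy=3))
E
```

```text
t: 1.75
eef_pos: [0.518, -0.0468, 0.2006]
ee_rot: [[0.204, 0.979, 0.0], [0.979, -0.204, -0.0], [-0.0, 0.0, -1.0]]
contact_force: [0.5, -0.0, -0.4]
finger_gap: 0.499
t 1.75 rel mm [-28.5  -4.6 200.6] ang -170.8 mark 5.69 r 28.9 Fbox [ 0.5  0.1 -0.4] Frad -0.5 Fccw 0.0 gap 0.499
[ 0.0016  0.0001  0.0756  0.0005  0.0002 -0.0016]
```

View pics/w1.png

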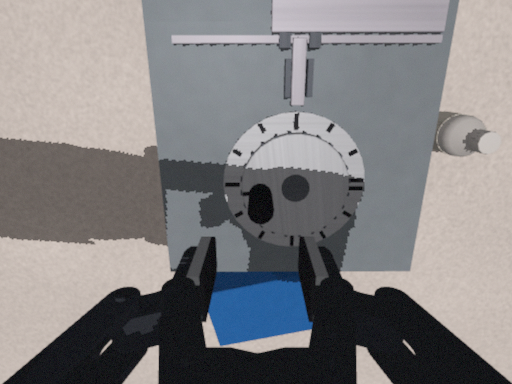

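View pics/s1.png

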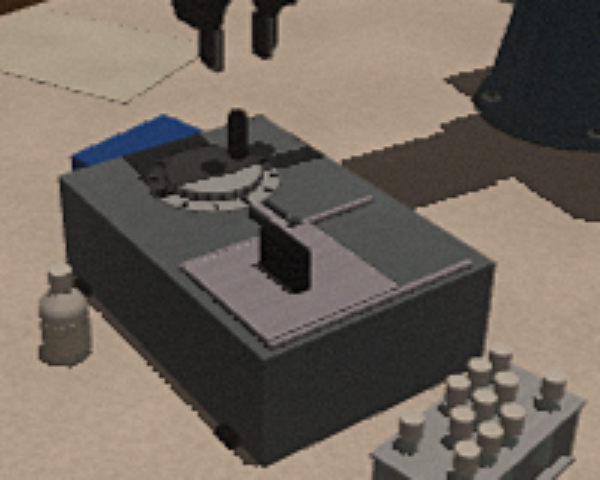

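```bash
python3 - <<'E'
from h import *
a=cv2.imread('pics/w1.png');cv2.imwrite('pics/w1c.png',cv2.resize(a[80:270,200:390],None,fx=4,fy=4,interpolation=cv2.INTER_CUBIC)[:600+160][:,:760])
f=dict(np.load('pics/w1.npz'))
print('hub',ray(f,(295.5,188),.112),w2b(ray(f,(295.5,188),.112)))
for n,px in(('12',(356.5,185)),('9',(297,121)),('6',(232,184.5)),('3',(292,241))):print(n,w2b(ray(f,px,.101)))
for n,b in(('hub',(0,-.075,.112)),('kt',(-.028,-.078,.157)),('kb',(-.028,-.078,.113)),('tl',(-.11,-.16,.1)),('bl',(.11,-.16,.1))):print(n,proj(f,b2w(b)))
E
```

```text
hub [ 0.54936811 -0.04906393  0.112     ] [ 0.00267576 -0.07545869  0.112     ]
12 [ 0.05445312 -0.07662855  0.101     ]
9 [ 0.00316035 -0.02453131  0.101     ]
6 [-0.04847809 -0.07606498  0.101     ]
3 [ 0.00294686 -0.12848045  0.101     ]
hub [292.14106703 187.45499511]
kt [256.68876679 213.72173478]
kb [256.76485903 191.49214299]
tl [167.5262387  271.25359873]
bl [407.4628118 271.0149819]
```

View pics/w1c.png

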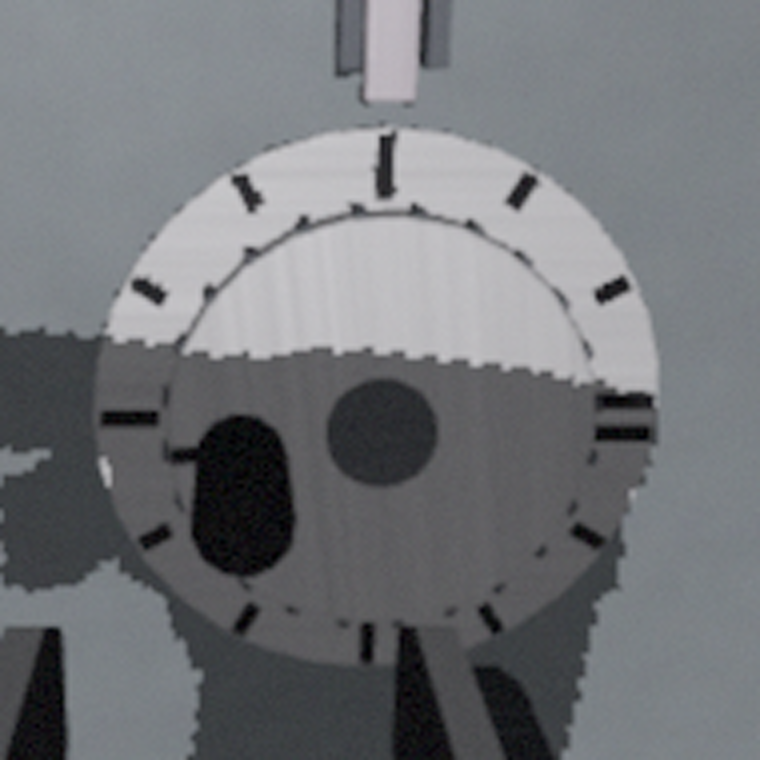

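```bash
sed -i 's/-\[0,-.075,0\]/-CEN/' h.py; echo "CEN=np.array([0.0022,-0.0755,0])" >> h.py; python3 - <<'E'
from h import *
from cell import bot
s=bot.get_state();print(delta(s,b2w([-.026,-.0772,.125])))
E
```

```text
[ 0.0022  0.0024  0.0756  0.0005  0.0001 -0.0015]
```

```bash
python3 -m inch '[[[0.0022,0.0024,0.025,0,0,0,0],[0.0022,0.0024,0.05,0,0,0,0],[0.0022,0.0024,0.0755,0,0,0,0],[0.0022,0.0024,0.0755,0,0,0,0],[0.0022,0.0024,0.0755,0,0,0,-0.3],[0.0022,0.0024,0.0755,0,0,0,-0.7],[0.0022,0.0024,0.0755,0,0,0,-0.7],[0.0022,0.0024,0.0755,0,0,0,-0.7],[0.0022,0.0024,0.0755,0,0,0,-0.7]]]'
python3 - <<'E'
from h import *
from cell import bot
s=bot.get_state();knobstat(s)
f=bot.grab_frame('wrist');cv2.imwrite('pics/w2.png',f['pixels'])
E
```

```text
t: 2.75
eef_pos: [0.5213, -0.0444, 0.1265]
ee_rot: [[0.202, 0.979, 0.001], [0.979, -0.202, -0.001], [-0.001, 0.001, -1.0]]
contact_force: [-4.9, 0.1, 6.7]
finger_gap: 0.188
t 2.75 rel mm [-28.   -1.1 126.5] ang -177.8 mark 5.93 r 28.0 Fbox [-4.8 -0.9  6.7] Frad 4.9 Fccw 0.7 gap 0.188
```

View pics/w2.png

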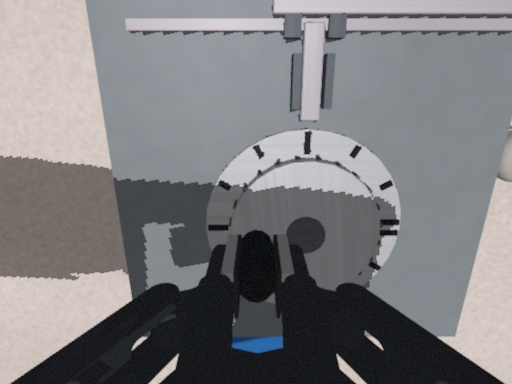

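```bash
cat >> h.py <<'E'
def tab(t0,t1,st,R=.028):
    n=int(round(abs(t1-t0)/st)); th=np.radians(np.linspace(t0,t1,n+1)); 
    for x,y in zip(R*(np.sin(th)-np.sin(th[0])),R*(np.cos(th)-np.cos(th[0]))): print(f"[{x:.4f},{y:.4f},0,0,0,0,-0.7]",end=',')
    print()
E
python3 -c "
from h import *
tab(-177,-240,9)"
```

```text
[0.0000,0.0000,0,0,0,0,-0.7],[0.0044,0.0001,0,0,0,0,-0.7],[0.0087,0.0009,0,0,0,0,-0.7],[0.0129,0.0024,0,0,0,0,-0.7],[0.0167,0.0045,0,0,0,0,-0.7],[0.0202,0.0072,0,0,0,0,-0.7],[0.0232,0.0103,0,0,0,0,-0.7],[0.0257,0.0140,0,0,0,0,-0.7],
```

```bash
python3 -m inch '[[[0.0044,0.0001,0,0,0,0,-0.7],[0.0087,0.0009,0,0,0,0,-0.7],[0.0129,0.0024,0,0,0,0,-0.7],[0.0167,0.0045,0,0,0,0,-0.7],[0.0202,0.0072,0,0,0,0,-0.7],[0.0232,0.0103,0,0,0,0,-0.7],[0.0257,0.0140,0,0,0,0,-0.7],[0.0257,0.0140,0,0,0,0,-0.7]]]'
python3 - <<'E'
from h import *
from cell import bot
s=bot.get_state();knobstat(s)
f=bot.grab_frame('wrist');cv2.imwrite('pics/w3.png',f['pixels'])
f=bot.grab_frame('top');cv2.imwrite('pics/t3.png',cv2.resize(f['pixels'][150:280,190:350],None,fx=4,fy=4))
E
```

```text
t: 3.6
eef_pos: [0.5412, -0.0204, 0.1266]
ee_rot: [[0.201, 0.979, 0.003], [0.979, -0.201, 0.002], [0.002, 0.003, -1.0]]
contact_force: [-1.8, 5.3, 5.4]
finger_gap: 0.19
t 3.6 rel mm [-13.3  26.5 126.6] ang 116.7 mark 8.11 r 29.6 Fbox [-2.9  4.9  5.4] Frad 5.6 Fccw 0.4 gap 0.19
```

View pics/w3.png

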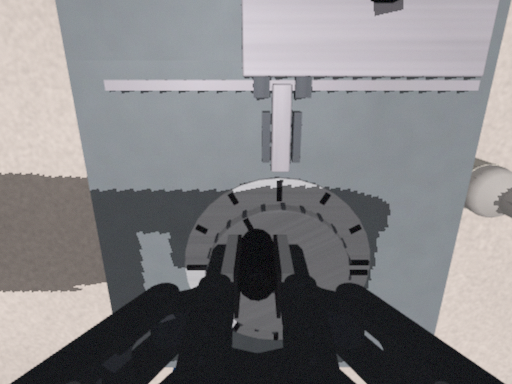

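```bash
python3 -c "
from h import *
tab(-240,-330,15)
tab(-330,-420,15)
tab(-420,-510,15)
tab(-510,-600,15)"
```

```text
[0.0000,0.0000,0,0,0,0,-0.7],[0.0028,0.0068,0,0,0,0,-0.7],[0.0038,0.0140,0,0,0,0,-0.7],[0.0028,0.0212,0,0,0,0,-0.7],[0.0000,0.0280,0,0,0,0,-0.7],[-0.0044,0.0338,0,0,0,0,-0.7],[-0.0102,0.0382,0,0,0,0,-0.7],
[0.0000,0.0000,0,0,0,0,-0.7],[-0.0068,0.0028,0,0,0,0,-0.7],[-0.0140,0.0038,0,0,0,0,-0.7],[-0.0212,0.0028,0,0,0,0,-0.7],[-0.0280,0.0000,0,0,0,0,-0.7],[-0.0338,-0.0044,0,0,0,0,-0.7],[-0.0382,-0.0102,0,0,0,0,-0.7],
[0.0000,0.0000,0,0,0,0,-0.7],[-0.0028,-0.0068,0,0,0,0,-0.7],[-0.0038,-0.0140,0,0,0,0,-0.7],[-0.0028,-0.0212,0,0,0,0,-0.7],[-0.0000,-0.0280,0,0,0,0,-0.7],[0.0044,-0.0338,0,0,0,0,-0.7],[0.0102,-0.0382,0,0,0,0,-0.7],
[0.0000,0.0000,0,0,0,0,-0.7],[0.0068,-0.0028,0,0,0,0,-0.7],[0.0140,-0.0038,0,0,0,0,-0.7],[0.0212,-0.0028,0,0,0,0,-0.7],[0.0280,-0.0000,0,0,0,0,-0.7],[0.0338,0.0044,0,0,0,0,-0.7],[0.0382,0.0102,0,0,0,0,-0.7],
```

```bash
python3 -m inch '[[[0.0028,0.0068,0,0,0,0,-0.7],[0.0038,0.0140,0,0,0,0,-0.7],[0.0028,0.0212,0,0,0,0,-0.7],[0.0000,0.0280,0,0,0,0,-0.7],[-0.0044,0.0338,0,0,0,0,-0.7],[-0.0102,0.0382,0,0,0,0,-0.7],[-0.0102,0.0382,0,0,0,0,-0.7]]]' >/dev/null
echo "from h import *
from cell import bot
knobstat(bot.get_state())" > ks.py
python3 ks.py
python3 -m inch '[[[-0.0068,0.0028,0,0,0,0,-0.7],[-0.0140,0.0038,0,0,0,0,-0.7],[-0.0212,0.0028,0,0,0,0,-0.7],[-0.0280,0.0000,0,0,0,0,-0.7],[-0.0338,-0.0044,0,0,0,0,-0.7],[-0.0382,-0.0102,0,0,0,0,-0.7],[-0.0382,-0.0102,0,0,0,0,-0.7]]]' >/dev/null
python3 ks.py
```

```text
t 4.4 rel mm [ 25.5  13.4 126.4] ang 27.7 mark 11.08 r 28.8 Fbox [-2.  -1.3  4.9] Frad -2.4 Fccw -0.2 gap 0.187
t 5.1 rel mm [ 14.4 -22.7 126.3] ang -57.6 mark 1.92 r 26.8 Fbox [-2.   5.5  5.5] Frad -5.7 Fccw 1.3 gap 0.189
```

```bash
python3 -m inch '[[[-0.0028,-0.0068,0,0,0,0,-0.7],[-0.0038,-0.0140,0,0,0,0,-0.7],[-0.0028,-0.0212,0,0,0,0,-0.7],[0,-0.0280,0,0,0,0,-0.7],[0.0044,-0.0338,0,0,0,0,-0.7],[0.0102,-0.0382,0,0,0,0,-0.7],[0.0102,-0.0382,0,0,0,0,-0.7]]]' >/dev/null
python3 ks.py
python3 -m inch '[[[0.0068,-0.0028,0,0,0,0,-0.7],[0.0140,-0.0038,0,0,0,0,-0.7],[0.0212,-0.0028,0,0,0,0,-0.7],[0.0280,0,0,0,0,0,-0.7],[0.0338,0.0044,0,0,0,0,-0.7],[0.0382,0.0102,0,0,0,0,-0.7],[0.0382,0.0102,0,0,0,0,-0.7]]]' >/dev/null
python3 ks.py
```

```text
t 5.8 rel mm [-22.9 -14.4 126.5] ang -147.8 mark 4.93 r 27.1 Fbox [-0.  -3.9  5.3] Frad 2.1 Fccw 3.3 gap 0.19
t 6.5 rel mm [-13.9  26.  126.4] ang 118.0 mark 8.07 r 29.5 Fbox [-6.1  5.4 12.8] Frad 7.7 Fccw 2.9 gap 0.193
```

```bash
echo "CEN=np.array([0.0028,-0.0747,0])" >> h.py; python3 -c "
from h import *
tab(-240,-600,20)"
```

```text
[0.0000,0.0000,0,0,0,0,-0.7],[0.0033,0.0091,0,0,0,0,-0.7],[0.0033,0.0189,0,0,0,0,-0.7],[0.0000,0.0280,0,0,0,0,-0.7],[-0.0063,0.0354,0,0,0,0,-0.7],[-0.0147,0.0403,0,0,0,0,-0.7],[-0.0242,0.0420,0,0,0,0,-0.7],[-0.0338,0.0403,0,0,0,0,-0.7],[-0.0422,0.0354,0,0,0,0,-0.7],[-0.0485,0.0280,0,0,0,0,-0.7],[-0.0518,0.0189,0,0,0,0,-0.7],[-0.0518,0.0091,0,0,0,0,-0.7],[-0.0485,0.0000,0,0,0,0,-0.7],[-0.0422,-0.0074,0,0,0,0,-0.7],[-0.0338,-0.0123,0,0,0,0,-0.7],[-0.0242,-0.0140,0,0,0,0,-0.7],[-0.0147,-0.0123,0,0,0,0,-0.7],[-0.0063,-0.0074,0,0,0,0,-0.7],[0.0000,0.0000,0,0,0,0,-0.7],
```

```bash
python3 -m inch '[[[0.0033,0.0091,0,0,0,0,-0.7],[0.0033,0.0189,0,0,0,0,-0.7],[0,0.0280,0,0,0,0,-0.7],[-0.0063,0.0354,0,0,0,0,-0.7],[-0.0147,0.0403,0,0,0,0,-0.7],[-0.0242,0.0420,0,0,0,0,-0.7],[-0.0338,0.0403,0,0,0,0,-0.7],[-0.0422,0.0354,0,0,0,0,-0.7],[-0.0485,0.0280,0,0,0,0,-0.7],[-0.0518,0.0189,0,0,0,0,-0.7],[-0.0518,0.0091,0,0,0,0,-0.7],[-0.0485,0,0,0,0,0,-0.7],[-0.0422,-0.0074,0,0,0,0,-0.7],[-0.0338,-0.0123,0,0,0,0,-0.7],[-0.0242,-0.0140,0,0,0,0,-0.7],[-0.0147,-0.0123,0,0,0,0,-0.7],[-0.0063,-0.0074,0,0,0,0,-0.7],[0,0,0,0,0,0,-0.7],[0,0,0,0,0,0,-0.7]]]' >/dev/null
python3 - <<'E'
from h import *
from cell import bot
knobstat(bot.get_state())
for n in('wrist','top','scene'):
    f=bot.grab_frame(n);cv2.imwrite(f'pics/{n}4.png',f['pixels']);np.savez(f"pics/{n}4.npz",**{k:np.array(v) for k,v in f.items()})
a=cv2.imread('pics/wrist4.png');b=cv2.imread('pics/scene4.png')
cv2.imwrite('pics/m4.png',np.hstack([cv2.resize(a[150:350,160:360],(400,400)),cv2.resize(b[120:270,180:330],(400,400))]))
E
```

```text
t 8.4 rel mm [-14.2  25.3 126.5] ang 119.2 mark 8.03 r 29.0 Fbox [-5.   5.1 12.1] Frad 6.9 Fccw 1.9 gap 0.188
```

View pics/m4.png

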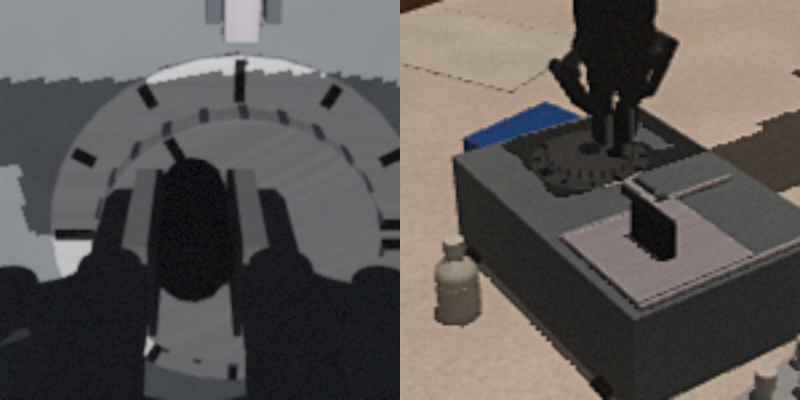

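```bash
python3 - <<'E'
from h import *
f=dict(np.load('pics/wrist4.npz'))
M={}
for n,c,z in(('ptr',(174,149),.112),('8',(149,96),.102),('9',(240,80),.102),('10',(331,97),.102),('7',(84,158),.102),('6',(76,235),.102)):
    px=((c[0]+.5)/2-.5+160,(c[1]+.5)/2-.5+150); M[n]=w2b(ray(f,px,z)); print(n,M[n])
# centre from marks 
ks=[k for k in M if k!='ptr']
r=least_squares(lambda q:np.concatenate([M[k][:2]-[q[0]+.053*np.cos(np.radians(-30*int(k)+q[2])),q[1]+.053*np.sin(np.radians(-30*int(k)+q[2]))] for k in ks]),[0,-.075,0]);print(r.x,r.fun*1e3)
d=M['ptr'][:2]-r.x[:2];print('ptr ang',np.degrees(np.arctan2(d[1],d[0]))-r.x[2],np.hypot(*d))
E
```

```text
ptr [-0.01638012 -0.04147102  0.112     ]
8 [-0.02380344 -0.02937917  0.102     ]
9 [ 0.0023776  -0.02446879  0.102     ]
10 [ 0.02881955 -0.02964341  0.102     ]
7 [-0.04370712 -0.04918438  0.102     ]
6 [-0.04771571 -0.07581023  0.102     ]
[ 0.00335362 -0.07573497  0.6368576 ] [-0.14852662  0.75383072 -0.38692703 -1.73055338 -0.52225933 -0.09950189
 -0.86968194  0.56239368  1.92739487  0.51383099]
ptr ang 119.30220829521478 0.03954033539018621
```

```bash
python3 -m inch '[[[-0.0063,-0.0074,0,0,0,0,-0.7],[-0.0147,-0.0123,0,0,0,0,-0.7],[-0.0242,-0.0140,0,0,0,0,-0.7],[-0.0338,-0.0123,0,0,0,0,-0.7],[-0.0422,-0.0074,0,0,0,0,-0.7],[-0.0485,0,0,0,0,0,-0.7],[-0.0518,0.0091,0,0,0,0,-0.7],[-0.0518,0.0189,0,0,0,0,-0.7],[-0.0485,0.0280,0,0,0,0,-0.7],[-0.0422,0.0354,0,0,0,0,-0.7],[-0.0338,0.0403,0,0,0,0,-0.7],[-0.0242,0.0420,0,0,0,0,-0.7],[-0.0147,0.0403,0,0,0,0,-0.7],[-0.0063,0.0354,0,0,0,0,-0.7],[0,0.0280,0,0,0,0,-0.7],[0.0033,0.0189,0,0,0,0,-0.7],[0.0033,0.0091,0,0,0,0,-0.7],[0,0,0,0,0,0,-0.7]]]' >/dev/null
python3 ks.py; python3 -c "
from h import *
tab(120,270,15)"
```

```text
t 10.35 rel mm [-12.7  25.9 126.6] ang 116.1 mark 8.13 r 28.8 Fbox [1.2 8.4 4.7] Frad 7.0 Fccw -4.7 gap 0.188
[0.0000,0.0000,0,0,0,0,-0.7],[-0.0044,-0.0058,0,0,0,0,-0.7],[-0.0102,-0.0102,0,0,0,0,-0.7],[-0.0170,-0.0130,0,0,0,0,-0.7],[-0.0242,-0.0140,0,0,0,0,-0.7],[-0.0315,-0.0130,0,0,0,0,-0.7],[-0.0382,-0.0102,0,0,0,0,-0.7],[-0.0440,-0.0058,0,0,0,0,-0.7],[-0.0485,-0.0000,0,0,0,0,-0.7],[-0.0513,0.0068,0,0,0,0,-0.7],[-0.0522,0.0140,0,0,0,0,-0.7],
```

```bash
python3 -m inch '[[[-0.0044,-0.0058,0,0,0,0,-0.7],[-0.0102,-0.0102,0,0,0,0,-0.7],[-0.0170,-0.0130,0,0,0,0,-0.7],[-0.0242,-0.0140,0,0,0,0,-0.7],[-0.0315,-0.0130,0,0,0,0,-0.7],[-0.0382,-0.0102,0,0,0,0,-0.7],[-0.0440,-0.0058,0,0,0,0,-0.7],[-0.0485,0,0,0,0,0,-0.7],[-0.0513,0.0068,0,0,0,0,-0.7],[-0.0513,0.0068,0,0,0,0,-0.7]]]' >/dev/null
python3 ks.py; cat > look.py <<'E'
from h import *
from cell import bot
import sys
f=bot.grab_frame('wrist');n=sys.argv[1];np.savez(f"pics/{n}.npz",**{k:np.array(v) for k,v in f.items()})
a=f['pixels'];cv2.imwrite(f'pics/{n}.png',np.hstack([cv2.resize(a,None,fx=1.4,fy=1.4)]))
knobstat(bot.get_state())
E
python3 look.py w5
```

```text
t 11.35 rel mm [ -6.3 -27.  126.2] ang -103.1 mark 3.44 r 27.7 Fbox [-0.7  3.2  9.1] Frad -3.0 Fccw -1.4 gap 0.191
t 11.4 rel mm [ -6.3 -27.  126.3] ang -103.2 mark 3.44 r 27.7 Fbox [-0.   3.1  7.2] Frad -3.0 Fccw -0.7 gap 0.193
```

View pics/w5.png

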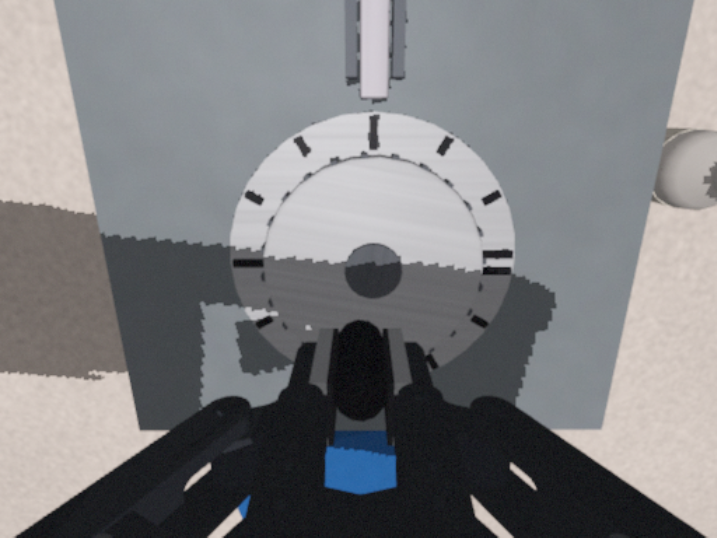

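```bash
python3 - <<'E'
from h import *
f=dict(np.load('pics/w5.npz'))
q=lambda u,v:((u+.5)/1.4-.5,(v+.5)/1.4-.5)
for n,p,z in(('hub',(373,270),.112),('9',(374,132),.102),('6',(248,263),.102),('12',(497,262),.102),('knobtop',(359,385),.157),('ktb',(359,370),.157)):print(n,w2b(ray(f,q(*p),z)))
E
```

```text
hub [ 0.00230516 -0.07505893  0.112     ]
9 [ 0.00250061 -0.02445638  0.102     ]
6 [-0.04833423 -0.07553343  0.102     ]
12 [ 0.05317317 -0.07518478  0.102     ]
knobtop [-0.0030941  -0.09593501  0.157     ]
ktb [-0.00308928 -0.09072119  0.157     ]
```

```bash
python3 -m inch '[[[-0.0005,0.0030,0,0,0,0,-0.7],[-0.0007,0.0060,0,0,0,0,-0.7],[-0.0007,0.0060,0,0,0,0,-0.7],[-0.0007,0.0060,0,0,0,0,-0.7]]]' >/dev/null
python3 look.py w6;  python3 -c "
from h import *
tab(-90,-200,10)"
```

```text
t 11.85 rel mm [ -1.  -27.5 126.2] ang -92.2 mark 3.07 r 27.5 Fbox [-1.5  4.   9.6] Frad -3.9 Fccw -1.7 gap 0.189
[0.0000,0.0000,0,0,0,0,-0.7],[0.0004,-0.0049,0,0,0,0,-0.7],[0.0017,-0.0096,0,0,0,0,-0.7],[0.0038,-0.0140,0,0,0,0,-0.7],[0.0066,-0.0180,0,0,0,0,-0.7],[0.0100,-0.0214,0,0,0,0,-0.7],[0.0140,-0.0242,0,0,0,0,-0.7],[0.0184,-0.0263,0,0,0,0,-0.7],[0.0231,-0.0276,0,0,0,0,-0.7],[0.0280,-0.0280,0,0,0,0,-0.7],[0.0329,-0.0276,0,0,0,0,-0.7],[0.0376,-0.0263,0,0,0,0,-0.7],
```

View pics/w6.png

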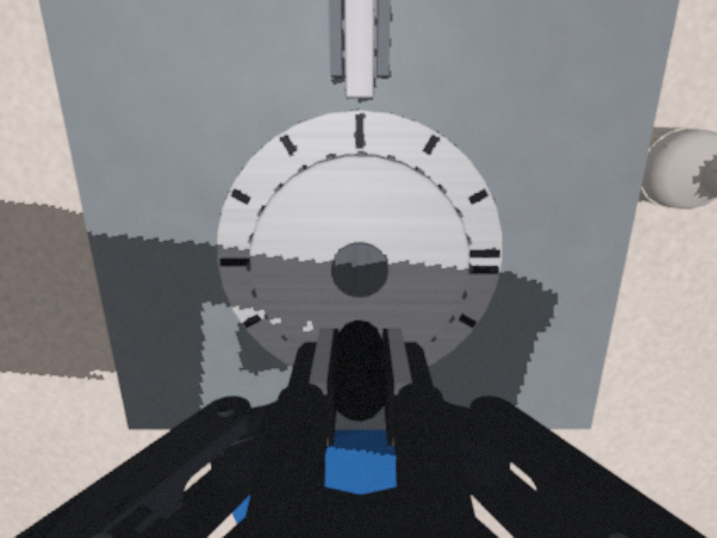

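```bash
python3 -c "
from h import *
tab(-90,-234,12)"
```

```text
[0.0000,0.0000,0,0,0,0,-0.7],[0.0006,-0.0058,0,0,0,0,-0.7],[0.0024,-0.0114,0,0,0,0,-0.7],[0.0053,-0.0165,0,0,0,0,-0.7],[0.0093,-0.0208,0,0,0,0,-0.7],[0.0140,-0.0242,0,0,0,0,-0.7],[0.0193,-0.0266,0,0,0,0,-0.7],[0.0251,-0.0278,0,0,0,0,-0.7],[0.0309,-0.0278,0,0,0,0,-0.7],[0.0367,-0.0266,0,0,0,0,-0.7],[0.0420,-0.0242,0,0,0,0,-0.7],[0.0467,-0.0208,0,0,0,0,-0.7],[0.0507,-0.0165,0,0,0,0,-0.7],
```

```bash
python3 -m inch '[[[0.0003,-0.0029,0,0,0,0,-0.7],[0.0006,-0.0058,0,0,0,0,-0.7],[0.0024,-0.0114,0,0,0,0,-0.7],[0.0053,-0.0165,0,0,0,0,-0.7],[0.0093,-0.0208,0,0,0,0,-0.7],[0.0140,-0.0242,0,0,0,0,-0.7],[0.0193,-0.0266,0,0,0,0,-0.7],[0.0251,-0.0278,0,0,0,0,-0.7],[0.0309,-0.0278,0,0,0,0,-0.7],[0.0367,-0.0266,0,0,0,0,-0.7],[0.0420,-0.0242,0,0,0,0,-0.7],[0.0467,-0.0208,0,0,0,0,-0.7],[0.0507,-0.0165,0,0,0,0,-0.7],[0.0507,-0.0165,0,0,0,0,-0.7]]]' >/dev/null
python3 look.py w7;  python3 -c "
from h import *
tab(-234,-345,3)"
```

```text
t 13.3 rel mm [-18.1  23.3 126.3] ang 127.9 mark 7.74 r 29.5 Fbox [-2.4  3.  13.2] Frad 3.9 Fccw 0.0 gap 0.186
[0.0000,0.0000,0,0,0,0,-0.7],[0.0008,0.0012,0,0,0,0,-0.7],[0.0016,0.0025,0,0,0,0,-0.7],[0.0023,0.0037,0,0,0,0,-0.7],[0.0029,0.0051,0,0,0,0,-0.7],[0.0035,0.0064,0,0,0,0,-0.7],[0.0040,0.0078,0,0,0,0,-0.7],[0.0044,0.0092,0,0,0,0,-0.7],[0.0047,0.0106,0,0,0,0,-0.7],[0.0050,0.0121,0,0,0,0,-0.7],[0.0052,0.0135,0,0,0,0,-0.7],[0.0053,0.0150,0,0,0,0,-0.7],[0.0053,0.0165,0,0,0,0,-0.7],[0.0053,0.0179,0,0,0,0,-0.7],[0.0052,0.0194,0,0,0,0,-0.7],[0.0050,0.0208,0,0,0,0,-0.7],[0.0047,0.0223,0,0,0,0,-0.7],[0.0044,0.0237,0,0,0,0,-0.7],[0.0040,0.0251,0,0,0,0,-0.7],[0.0035,0.0265,0,0,0,0,-0.7],[0.0029,0.0278,0,0,0,0,-0.7],[0.0023,0.0292,0,0,0,0,-0.7],[0.0016,0.0305,0,0,0,0,-0.7],[0.0008,0.0317,0,0,0,0,-0.7],[0.0000,0.0329,0,0,0,0,-0.7],[-0.0009,0.0341,0,0,0,0,-0.7],[-0.0018,0.0352,0,0,0,0,-0.7],[-0.0029,0.0363,0,0,0,0,-0.7],[-0.0039,0.0373,0,0,0,0,-0.7],[-0.0050,0.0382,0,0,0,0,-0.7],[-0.0062,0.0391,0,0,0,0,-0.7],[-0.0074,0.0399,0,0,0,0,-0.7],[-0.0087,0.0407,0,0,0,0,-0.7],[-0.0099,0.0414,0,0,0,0,-0.7],[-0.0113,0.0420,0,0,0,0,-0.7],[-0.0126,0.0426,0,0,0,0,-0.7],[-0.0140,0.0431,0,0,0,0,-0.7],[-0.0154,0.0435,0,0,0,0,-0.7],
```

View pics/w7.png

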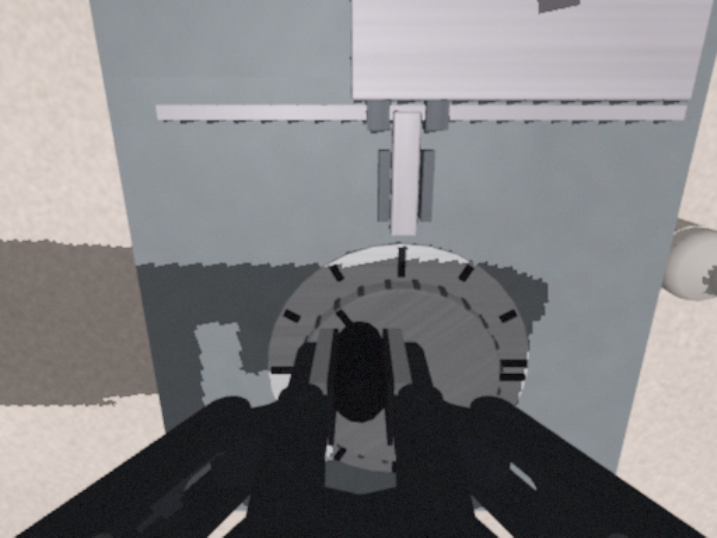

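```bash
cat >> h.py <<'E'
def boltend(f):
    g=cv2.cvtColor(f['pixels'],cv2.COLOR_BGR2GRAY).astype(float); ys=np.arange(.030,-.022,-.001)
    v=[cv2.getRectSubPix(g.astype(np.float32),(1,1),tuple(proj(f,b2w([.0024,y,.106]))))[0,0] for y in ys]
    print('bolt profile',[(round(float(y)*1e3),int(a)) for y,a in zip(ys,v)][0:52:3])
E
cat > cr.py <<'E'
from h import *
from cell import bot
f=bot.grab_frame('wrist'); boltend(f); knobstat(bot.get_state()); cv2.imwrite('pics/last.png',cv2.resize(f['pixels'],None,fx=1.4,fy=1.4))
E
python3 -m inch '[[[0.0008,0.0012,0,0,0,0,-0.7],[0.0016,0.0025,0,0,0,0,-0.7],[0.0023,0.0037,0,0,0,0,-0.7],[0.0029,0.0051,0,0,0,0,-0.7],[0.0035,0.0064,0,0,0,0,-0.7]]]' >/dev/null
python3 cr.py
```

```text
bolt profile [(30, 208), (27, 206), (24, 206), (21, 202), (18, 201), (15, 201), (12, 198), (9, 197), (6, 196), (3, 194), (0, 194), (-3, 192), (-6, 192), (-9, 190), (-12, 181), (-15, 138), (-18, 37), (-21, 16)]
t 13.85 rel mm [-12.1  26.8 126.4] ang 114.4 mark 8.19 r 29.4 Fbox [-3.8  2.9 13.9] Frad 4.2 Fccw 2.3 gap 0.191
```

```bash
python3 -m inch '[[[0.0005,0.0014,0,0,0,0,-0.7],[0.0009,0.0028,0,0,0,0,-0.7],[0.0009,0.0028,0,0,0,0,-0.7]]]' >/dev/null
python3 cr.py
python3 -m inch '[[[0.0003,0.0014,0,0,0,0,-0.7],[0.0006,0.0029,0,0,0,0,-0.7],[0.0006,0.0029,0,0,0,0,-0.7]]]' >/dev/null
python3 cr.py
```

```text
bolt profile [(30, 209), (27, 208), (24, 206), (21, 205), (18, 203), (15, 200), (12, 199), (9, 198), (6, 197), (3, 194), (0, 195), (-3, 194), (-6, 192), (-9, 191), (-12, 177), (-15, 136), (-18, 34), (-21, 13)]
t 14.2 rel mm [ -9.2  27.8 126.4] ang 108.2 mark 8.39 r 29.3 Fbox [-3.1  2.8 13.8] Frad 3.6 Fccw 2.0 gap 0.187
bolt profile [(30, 210), (27, 209), (24, 207), (21, 205), (18, 204), (15, 202), (12, 200), (9, 198), (6, 198), (3, 196), (0, 195), (-3, 193), (-6, 193), (-9, 192), (-12, 183), (-15, 137), (-18, 38), (-21, 15)]
t 14.55 rel mm [ -6.2  28.5 126.4] ang 102.3 mark 8.59 r 29.2 Fbox [-3.5  4.  13.2] Frad 4.6 Fccw 2.5 gap 0.188
```

```bash
python3 -m inch '[[[0.0002,0.0014,0,0,0,0,-0.7],[0.0003,0.0029,0,0,0,0,-0.7],[0.0003,0.0029,0,0,0,0,-0.7]]]' >/dev/null
python3 cr.py
```

```text
bolt profile [(30, 211), (27, 209), (24, 208), (21, 206), (18, 204), (15, 203), (12, 202), (9, 201), (6, 199), (3, 196), (0, 197), (-3, 195), (-6, 194), (-9, 193), (-12, 181), (-15, 131), (-18, 26), (-21, 17)]
t 14.9 rel mm [ -3.4  28.9 126.4] ang 96.6 mark 8.78 r 29.1 Fbox [-4.1  3.8 14.1] Frad 4.2 Fccw 3.7 gap 0.194
```

```bash
python3 -m inch '[[[0,0.0014,0,0,0,0,-0.7],[0,0.0029,0,0,0,0,-0.7],[0,0.0029,0,0,0,0,-0.7]]]' >/dev/null
python3 cr.py
```

```text
bolt profile [(30, 211), (27, 211), (24, 209), (21, 208), (18, 206), (15, 204), (12, 202), (9, 201), (6, 199), (3, 197), (0, 197), (-3, 195), (-6, 194), (-9, 193), (-12, 184), (-15, 116), (-18, 32), (-21, 17)]
t 15.25 rel mm [ -0.2  28.9 126.4] ang 90.3 mark 8.99 r 28.9 Fbox [-2.3  5.  12.5] Frad 5.0 Fccw 2.2 gap 0.191
```

```bash
python3 -m inch '[[[-0.0002,0.0014,0,0,0,0,-0.7],[-0.0003,0.0029,0,0,0,0,-0.7],[-0.0003,0.0029,0,0,0,0,-0.7]]]' >/dev/null
python3 cr.py
```

```text
bolt profile [(30, 213), (27, 211), (24, 209), (21, 208), (18, 207), (15, 205), (12, 203), (9, 203), (6, 200), (3, 199), (0, 196), (-3, 196), (-6, 194), (-9, 194), (-12, 184), (-15, 120), (-18, 38), (-21, 33)]
t 15.6 rel mm [  2.7  28.7 126.4] ang 84.6 mark 9.18 r 28.8 Fbox [-2.1  4.2 12.1] Frad 4.0 Fccw 2.5 gap 0.188
```

```bash
python3 -m inch '[[[-0.0003,0.0014,0,0,0,0,-0.7],[-0.0006,0.0029,0,0,0,0,-0.7],[-0.0006,0.0029,0,0,0,0,-0.7]]]' >/dev/null
python3 cr.py
```

```text
bolt profile [(30, 214), (27, 212), (24, 210), (21, 209), (18, 207), (15, 205), (12, 204), (9, 202), (6, 201), (3, 198), (0, 198), (-3, 196), (-6, 195), (-9, 194), (-12, 181), (-15, 132), (-18, 38), (-21, 34)]
t 15.95 rel mm [  5.8  28.  126.4] ang 78.3 mark 9.39 r 28.6 Fbox [-2.3  4.7 11.8] Frad 4.2 Fccw 3.2 gap 0.187
```

```bash
python3 -m inch '[[[-0.0004,0.0014,0,0,0,0,-0.7],[-0.0009,0.0028,0,0,0,0,-0.7],[-0.0009,0.0028,0,0,0,0,-0.7]]]' >/dev/null
python3 cr.py
```

```text
bolt profile [(30, 214), (27, 212), (24, 211), (21, 210), (18, 209), (15, 206), (12, 205), (9, 203), (6, 201), (3, 200), (0, 198), (-3, 197), (-6, 195), (-9, 193), (-12, 193), (-15, 116), (-18, 31), (-21, 28)]
t 16.3 rel mm [  8.7  27.1 126.4] ang 72.2 mark 9.59 r 28.5 Fbox [-0.9  4.4 11.2] Frad 3.9 Fccw 2.2 gap 0.191
```

```bash
python3 -m inch '[[[-0.0006,0.0014,0,0,0,0,-0.7],[-0.0012,0.0027,0,0,0,0,-0.7],[-0.0012,0.0027,0,0,0,0,-0.7]]]' >/dev/null
python3 cr.py
```

```text
bolt profile [(30, 215), (27, 213), (24, 211), (21, 210), (18, 209), (15, 207), (12, 205), (9, 203), (6, 202), (3, 200), (0, 199), (-3, 197), (-6, 195), (-9, 193), (-12, 182), (-15, 116), (-18, 35), (-21, 41)]
t 16.65 rel mm [ 11.5  25.9 126.4] ang 66.1 mark 9.8 r 28.3 Fbox [-0.4  4.3 11.7] Frad 3.8 Fccw 2.1 gap 0.19
```

```bash
python3 -m inch '[[[-0.0007,0.0013,0,0,0,0,-0.7],[-0.0015,0.0025,0,0,0,0,-0.7],[-0.0015,0.0025,0,0,0,0,-0.7]]]' >/dev/null
python3 cr.py
```

```text
bolt profile [(30, 216), (27, 214), (24, 213), (21, 211), (18, 210), (15, 208), (12, 206), (9, 205), (6, 203), (3, 200), (0, 200), (-3, 198), (-6, 196), (-9, 194), (-12, 187), (-15, 83), (-18, 34), (-21, 43)]
t 17.0 rel mm [ 14.2  24.3 126.5] ang 59.7 mark 10.01 r 28.1 Fbox [0.4 3.9 9.8] Frad 3.6 Fccw 1.6 gap 0.189
```

```bash
python3 -m inch '[[[-0.0008,0.0012,0,0,0,0,-0.7],[-0.0017,0.0024,0,0,0,0,-0.7],[-0.0017,0.0024,0,0,0,0,-0.7]]]' >/dev/null
python3 cr.py
```

```text
bolt profile [(30, 216), (27, 215), (24, 213), (21, 212), (18, 210), (15, 209), (12, 208), (9, 206), (6, 204), (3, 203), (0, 199), (-3, 198), (-6, 196), (-9, 194), (-12, 191), (-15, 125), (-18, 34), (-21, 44)]
t 17.35 rel mm [ 16.5  22.6 126.4] ang 53.8 mark 10.21 r 28.0 Fbox [0.  3.6 9.8] Frad 2.9 Fccw 2.1 gap 0.189
```

```bash
python3 -m inch '[[[-0.0010,0.0011,0,0,0,0,-0.7],[-0.0020,0.0022,0,0,0,0,-0.7],[-0.0020,0.0022,0,0,0,0,-0.7]]]' >/dev/null
python3 cr.py
```

```text
bolt profile [(30, 218), (27, 216), (24, 214), (21, 213), (18, 212), (15, 210), (12, 209), (9, 207), (6, 205), (3, 204), (0, 202), (-3, 199), (-6, 197), (-9, 195), (-12, 194), (-15, 118), (-18, 42), (-21, 44)]
t 17.7 rel mm [ 19.3  20.1 126.5] ang 46.2 mark 10.46 r 27.8 Fbox [2.4 1.9 7.4] Frad 3.0 Fccw -0.4 gap 0.188
```

```bash
python3 -m inch '[[[-0.0010,0.0010,0,0,0,0,-0.7],[-0.0021,0.0020,0,0,0,0,-0.7],[-0.0021,0.0020,0,0,0,0,-0.7]]]' >/dev/null
python3 cr.py
```

```text
bolt profile [(30, 122), (27, 157), (24, 174), (21, 212), (18, 211), (15, 210), (12, 209), (9, 209), (6, 206), (3, 205), (0, 204), (-3, 201), (-6, 199), (-9, 198), (-12, 196), (-15, 194), (-18, 192), (-21, 172)]
t 18.05 rel mm [ 21.4  17.6 126.4] ang 39.4 mark 10.69 r 27.8 Fbox [2.2 1.7 8.6] Frad 2.8 Fccw -0.1 gap 0.191
```

```bash
python3 -m inch '[[[-0.0006,0.0004,0,0,0,0,-0.7],[-0.0012,0.0009,0,0,0,0,-0.7],[-0.0012,0.0009,0,0,0,0,-0.7]]]' >/dev/null
python3 cr.py
```

```text
bolt profile [(30, 109), (27, 156), (24, 174), (21, 214), (18, 212), (15, 211), (12, 210), (9, 209), (6, 207), (3, 206), (0, 204), (-3, 202), (-6, 200), (-9, 198), (-12, 196), (-15, 194), (-18, 193), (-21, 173)]
t 18.4 rel mm [ 22.   16.7 126.4] ang 37.2 mark 10.76 r 27.6 Fbox [1.1 2.2 9.1] Frad 2.2 Fccw 1.1 gap 0.193
```

View pics/last.png

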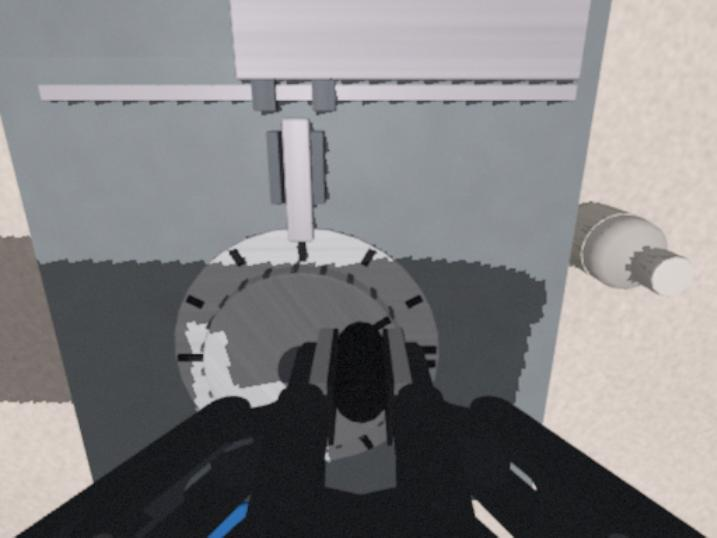

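```bash
python3 -m inch '[[[-0.0006,0.0004,0,0,0,0,-0.7],[-0.0012,0.0008,0,0,0,0,-0.7],[-0.0012,0.0008,0,0,0,0,-0.7]]]' >/dev/null
python3 cr.py
```

```text
bolt profile [(30, 122), (27, 156), (24, 177), (21, 214), (18, 212), (15, 211), (12, 210), (9, 209), (6, 207), (3, 206), (0, 204), (-3, 202), (-6, 199), (-9, 198), (-12, 197), (-15, 194), (-18, 193), (-21, 172)]
t 18.75 rel mm [ 22.2  16.3 126.4] ang 36.2 mark 10.79 r 27.5 Fbox [-1.3  5.1 10.8] Frad 2.0 Fccw 4.9 gap 0.192
```

```bash
python3 -m inch '[[[-0.0006,0.0004,0,0,0,0,-0.7],[-0.0006,0.0004,0,0,0,0,-0.7]]]' >/dev/null
python3 ks.py
```

```text
t 18.95 rel mm [ 22.3  16.  126.4] ang 35.7 mark 10.81 r 27.5 Fbox [-1.4  6.7 11. ] Frad 2.7 Fccw 6.3 gap 0.191
```

```bash
python3 -m inch '[[[0.0014,-0.001,0,0,0,0,-0.7],[0.0014,-0.001,0,0,0,0,-0.7],[0.0014,-0.001,0,0,0,0,0],[0.0014,-0.001,0,0,0,0,0],[0.0014,-0.001,0,0,0,0,0],[0.0014,-0.001,-0.03,0,0,0,0],[0.0014,-0.001,-0.075,0,0,0,0],[0.0014,-0.001,-0.075,0,0,0,0]]]'
python3 - <<'E'
from h import *
from cell import bot
f=bot.grab_frame('top');np.savez("pics/t8.npz",**{k:np.array(v) for k,v in f.items()});cv2.imwrite('pics/t8.png',cv2.resize(f['pixels'][150:280,190:350],None,fx=4,fy=4))
s=bot.get_state();print(delta(s,b2w([.047,.091,.2])),delta(s,b2w([.047,.091,.115])))
f=bot.grab_frame('wrist');cv2.imwrite('pics/w8.png',f['pixels']);np.savez("pics/w8.npz",**{k:np.array(v) for k,v in f.items()})
E
```

```text
t: 19.75
eef_pos: [0.5766, -0.0377, 0.2059]
ee_rot: [[0.202, 0.979, 0.009], [0.979, -0.202, -0.003], [-0.001, 0.01, -1.0]]
contact_force: [0.5, 0.9, -0.8]
finger_gap: 0.499
[ 1.498e-01  2.130e-02  3.100e-03  6.200e-03  7.000e-04 -1.000e-04] [ 1.498e-01  2.080e-02  8.810e-02  6.200e-03  7.000e-04 -1.000e-04]
```

View pics/w8.png

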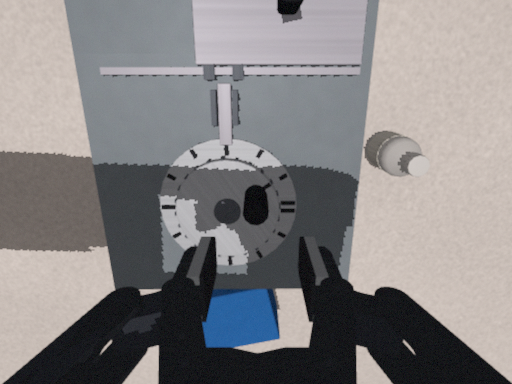

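```bash
python3 -m inch '[[[0.04,0.006,0,0.003,0,0,0],[0.08,0.012,0,0.006,0,0,0],[0.115,0.02,0,0.006,0,0,0],[0.115,0.02,0,0.006,0,0,0],[0.115,0.02,0,0.006,0,0,0]]]'
python3 look.py w9
```

```text
t: 20.35
eef_pos: [0.6149, 0.0725, 0.1977]
ee_rot: [[0.2, 0.98, -0.01], [0.98, -0.2, 0.001], [-0.001, -0.01, -1.0]]
contact_force: [-0.5, -0.1, 0.0]
finger_gap: 0.499
t 20.4 rel mm [ 39.7 130.7 198. ] ang 73.1 mark 9.56 r 136.6 Fbox [ 0.2 -0.4  0.1] Frad -0.3 Fccw -0.3 gap 0.499
```

View pics/w9.png

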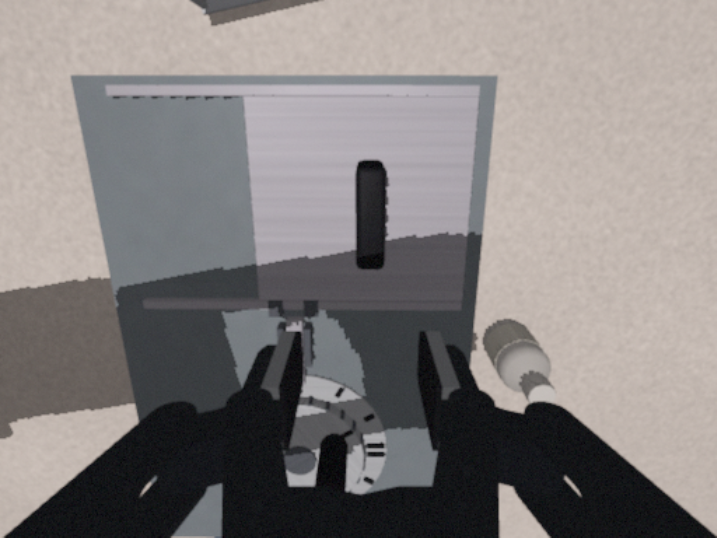

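```bash
python3 - <<'E'
from h import *
from cell import bot
f=dict(np.load('pics/w9.npz'))
q=lambda u,v:((u+.5)/1.4-.5,(v+.5)/1.4-.5)
for n,p,z in(('far base',(370,161),.107),('far top',(370,172),.143),('near top',(370,266),.143),('hub',(300,459),.112),('hatch left',(252,203),.107)):print(n,w2b(ray(f,q(*p),z)))
s=bot.get_state();print(s['eef_pos'],delta(s,b2w([.0462,.091,.115])))
E
```

```text
far base [0.04723466 0.11735136 0.107     ]
far top [0.04683347 0.11589857 0.143     ]
near top [0.04725615 0.07116006 0.143     ]
hub [ 0.00270941 -0.07487601  0.112     ]
hatch left [-0.01698095  0.09474683  0.107     ]
[0.61488741 0.07166254 0.19798169] [ 0.0351  0.0045  0.0829 -0.0091  0.001   0.0005]
```

```bash
python3 -m inch '[[[0.0365,0.0055,0,-0.009,0.001,0,0],[0.0365,0.0055,0.03,-0.009,0.001,0,0],[0.0365,0.0055,0.06,-0.009,0.001,0,0],[0.0365,0.0055,0.082,-0.009,0.001,0,0],[0.0365,0.0055,0.082,-0.009,0.001,0,0],[0.0365,0.0055,0.082,-0.009,0.001,0,0],[0.0365,0.0055,0.082,-0.009,0.001,0,-0.75],[0.0365,0.0055,0.082,-0.009,0.001,0,-0.75],[0.0365,0.0055,0.082,-0.009,0.001,0,-0.75],[0.0365,0.0055,0.082,-0.009,0.001,0,-0.75]]]'
python3 look.py w10
```

```text
t: 21.4
eef_pos: [0.6264, 0.1068, 0.1198]
ee_rot: [[0.201, 0.979, -0.001], [0.979, -0.201, 0.0], [0.0, -0.001, -1.0]]
contact_force: [-13.2, -0.7, 11.2]
finger_gap: 0.15
t 21.45 rel mm [ 43.8 167.5 119.8] ang 75.3 mark 9.49 r 173.1 Fbox [-13.1  -3.3  11.3] Frad -6.5 Fccw 11.8 gap 0.153
```

View pics/w10.png

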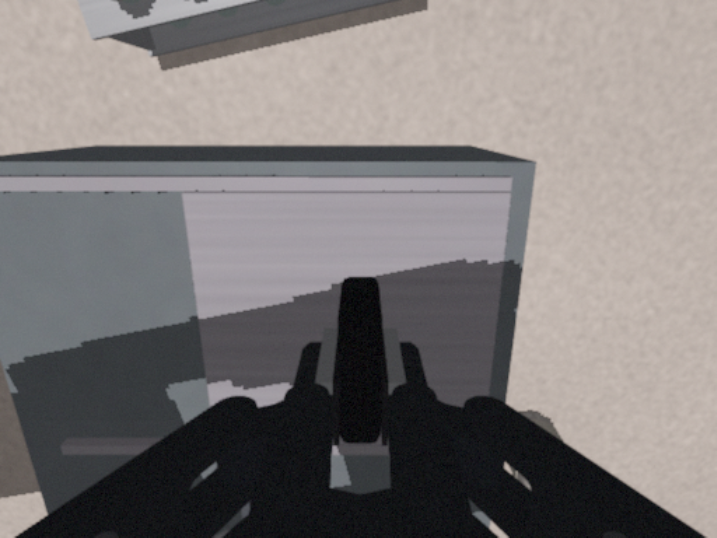

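```bash
python3 -m inch '[[[0,-0.005,-0.002,0,0,0,-0.75],[0,-0.01,-0.002,0,0,0,-0.75],[0,-0.015,-0.002,0,0,0,-0.75],[0,-0.02,-0.002,0,0,0,-0.75]]]' >/dev/null
python3 ks.py
```

```text
t 21.85 rel mm [ 25.8 167.5 120. ] ang 81.2 mark 9.29 r 169.5 Fbox [ 2.3 -1.7 -3.9] Frad -1.4 Fccw -2.5 gap 0.145
```

Slides freely (about 2 N). Continue.

```bash
python3 -m inch '[[[0,-0.005,0,0,0,0,-0.75],[0,-0.011,0,0,0,0,-0.75],[0,-0.017,0,0,0,0,-0.75],[0,-0.023,0,0,0,0,-0.75],[0,-0.029,0,0,0,0,-0.75],[0,-0.035,0,0,0,0,-0.75],[0,-0.041,0,0,0,0,-0.75],[0,-0.045,0,0,0,0,-0.75],[0,-0.045,0,0,0,0,-0.75]]]' >/dev/null
python3 ks.py
```

```text
t 22.75 rel mm [-20.1 167.5 119.9] ang 96.9 mark 8.77 r 168.7 Fbox [-0.9 -4.4  2.7] Frad -4.2 Fccw 1.4 gap 0.151
```

```bash
python3 -m inch '[[[0,-0.002,0,0,0,0,-0.75],[0,-0.004,0,0,0,0,-0.75],[0,-0.006,0,0,0,0,-0.75],[0,-0.006,0,0,0,0,-0.75]]]' >/dev/null
python3 ks.py
```

```text
t 23.15 rel mm [-25.6 167.5 119.9] ang 98.7 mark 8.71 r 169.5 Fbox [-0.2 -3.9  0.7] Frad -3.8 Fccw 0.8 gap 0.151
```

```bash
python3 -m inch '[[[0,-0.001,0,0,0,0,-0.75],[0,-0.002,0,0,0,0,-0.75],[0,-0.002,0,0,0,0,-0.75]]]' >/dev/null
python3 ks.py
```

```text
t 23.45 rel mm [-26.4 167.5 119.9] ang 98.9 mark 8.7 r 169.6 Fbox [ 4.5 -4.  -2.4] Frad -4.7 Fccw -3.8 gap 0.151
```

```bash
python3 -m inch '[[[0,-0.001,0,0,0,0,-0.75],[0,-0.0015,0,0,0,0,-0.75],[0,-0.0015,0,0,0,0,-0.75]]]' >/dev/null
python3 ks.py
```

```text
t 23.75 rel mm [-26.4 167.5 120. ] ang 99.0 mark 8.7 r 169.6 Fbox [11.4 -3.5 -7.1] Frad -5.2 Fccw -10.8 gap 0.148
```

```bash
python3 -m inch '[[[0,0.0018,0,0,0,0,-0.75],[0,0.0018,0,0,0,0,-0.4],[0,0.0018,0,0,0,0,0],[0,0.0018,0,0,0,0,0],[0,0.0018,0,0,0,0,0],[0,0.0018,-0.04,0,0,0,0],[0,0.0018,-0.08,0,0,0,0],[0,0.0018,-0.12,0,0,0,0],[0,0.0018,-0.12,0,0,0,0],[0,0.0018,-0.12,0,0,0,0]]]'
python3 - <<'E'
from h import *
from cell import bot
f=bot.grab_frame('wrist');np.savez("pics/w11.npz",**{k:np.array(v) for k,v in f.items()});cv2.imwrite('pics/w11.png',cv2.resize(f['pixels'],None,fx=1.4,fy=1.4))
g=bot.grab_frame('scene');cv2.imwrite('pics/s11.png',cv2.resize(g['pixels'][120:310,150:400],None,fx=3,fy=3))
E
```

```text
t: 24.75
eef_pos: [0.5573, 0.1215, 0.2408]
ee_rot: [[0.202, 0.979, 0.006], [0.979, -0.202, 0.001], [0.002, 0.006, -1.0]]
contact_force: [0.3, -0.4, -0.3]
finger_gap: 0.505
```

View pics/w11.png

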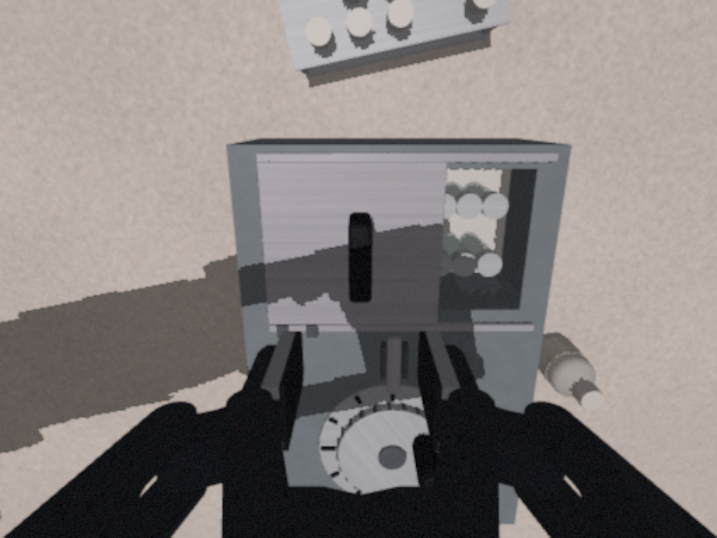

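View pics/s11.png

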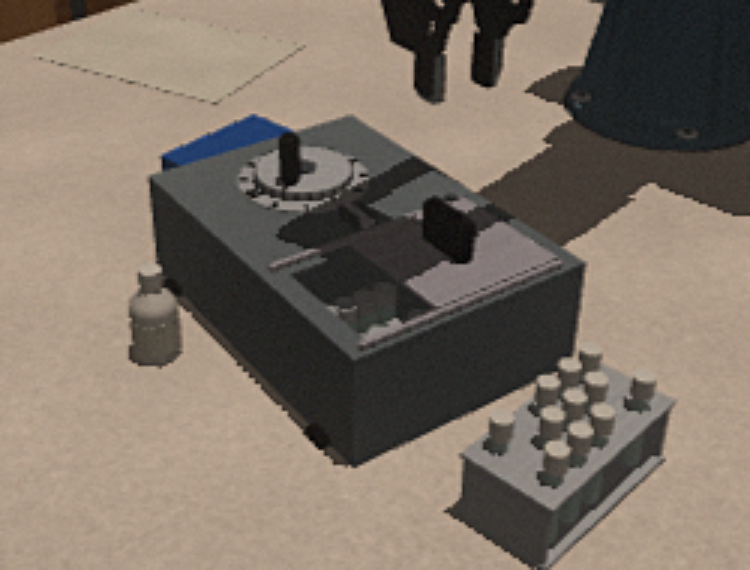

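```bash
python3 - <<'E'
from h import *
from cell import bot
f=dict(np.load('pics/w11.npz'))
q=lambda u,v:((u+.5)/1.4-.5,(v+.5)/1.4-.5)
print(w2b(ray(f,q(360,260),.143)),w2b(ray(f,q(393,457),.112)))
print(bot.get_state()['contact_force']); bot.finish_job()
E
```

```text
[-0.02284628  0.09662106  0.143     ] [ 0.00321424 -0.0758155   0.112     ]
[ 0.18822659 -0.26832657  0.354352  ]
the job is handed in; nothing more can be done
```

The lockbox is unlocked, the hatch is fully open, and I handed the job in at about 25 s of the 72 s allowed.

**Dialling**
- **Clockwise:** I passed mark 8 twice and stopped there. The camera put the pointer at 119.3°, against 120° for the mark.
- **Anticlockwise:** I passed mark 3 once and stopped on it the second time, 1–2° short.
- **Last clockwise creep:** The bolt dropped between about marks 10.5 and 10.7. The dial then stopped dead at about mark 10.8. The force at the knob reached about 6 N, well under the 14 N limit, and I backed off and let go.

**Hatch:** It slid freely, with about 2 N. It met its end stop after about 70 mm towards mark 6, and pressing on to confirm the stop peaked at about 11 N. I then released the handle and lifted clear.

**Last checks:** After release, the wrist picture measured the handle about 70 mm from where it was when closed. The vial compartment is open, the bolt stays withdrawn, and the force on the tool is near zero. By eye, the carton, rack and bottle stand where they were; I did not measure them again.

**Disagreement:** The dial centre found in the wrist pictures lay about 2.5 mm along the box's x from my first fit from the top camera. I corrected for this while turning.

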